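# Set the stock tags of the cuff bins

## Task

Set the stock board: with light pushes of the fingertips, tip the hinged tags so that only the bins full of cuffs (three in a bin) have their tag tipped fully back towards the bin, ring face to you, and the tags of the bins that are not full are tipped fully forward towards you, bar face up. Some tags may already be right. Push gently and leave the bins and the other things on the board where they are.

Things in the scene. Friction and masses are not known exactly. Their poses are not given: they have to be found in the camera images.
- stand_a: fixed dark steel stand of one stock tag, foot 34 x 62 x 8 mm, two ears 50 mm high. Origin: centre of its underside, on the board's top; x points away from the robot to the bin it belongs to (bin centre 152 mm along x, same y), y along the hinge line and the row, z up. Hinge line 45 mm above the origin. Stands are alike, 90 mm apart; their order changes.
- tag_a (a joint): hinge of the tag on stand_a: 0 = tipped fully forward to the robot (0.75 rad from upright, bar face up), 0.75 = upright, 1.5 = tipped fully back to its bin (ring face to the robot); stops at 0 and 1.5. Light (30 g) and loose: pushed about 0.2 rad past upright, it falls the rest of the way by itself and stays there.
- tag_a_top (a point): middle of the free (top) edge of the tag on stand_a, a smooth polished aluminium plate 46 mm wide, 4 mm thick, reaching 50 mm from the hinge line, with a raised ring 29 mm across on one face and a raised bar 34 x 8 mm on the other. When tipped fully, this edge is 37 mm above the hinge line and 34 mm before or behind it.
- stand_b: fixed dark steel stand of one stock tag, foot 34 x 62 x 8 mm, two ears 50 mm high. Origin: centre of its underside, on the board's top; x points away from the robot to the bin it belongs to (bin centre 152 mm along x, same y), y along the hinge line and the row, z up. Hinge line 45 mm above the origin. Stands are alike, 90 mm apart; their order changes.
- tag_b (a joint): hinge of the tag on stand_b: 0 = tipped fully forward to the robot (0.75 rad from upright, bar face up), 0.75 = upright, 1.5 = tipped fully back to its bin (ring face to the robot); stops at 0 and 1.5. Light (30 g) and loose: pushed about 0.2 rad past upright, it falls the rest of the way by itself and stays there.
- tag_b_top (a point): middle of the free (top) edge of the tag on stand_b, a smooth polished aluminium plate 46 mm wide, 4 mm thick, reaching 50 mm from the hinge line, with a raised ring 29 mm across on one face and a raised bar 34 x 8 mm on the other. When tipped fully, this edge is 37 mm above the hinge line and 34 mm before or behind it.
- stand_c: fixed dark steel stand of one stock tag, foot 34 x 62 x 8 mm, two ears 50 mm high. Origin: centre of its underside, on the board's top; x points away from the robot to the bin it belongs to (bin centre 152 mm along x, same y), y along the hinge line and the row, z up. Hinge line 45 mm above the origin. Stands are alike, 90 mm apart; their order changes.
- tag_c (a joint): hinge of the tag on stand_c: 0 = tipped fully forward to the robot (0.75 rad from upright, bar face up), 0.75 = upright, 1.5 = tipped fully back to its bin (ring face to the robot); stops at 0 and 1.5. Light (30 g) and loose: pushed about 0.2 rad past upright, it falls the rest of the way by itself and stays there.
- tag_c_top (a point): middle of the free (top) edge of the tag on stand_c, a smooth polished aluminium plate 46 mm wide, 4 mm thick, reaching 50 mm from the hinge line, with a raised ring 29 mm across on one face and a raised bar 34 x 8 mm on the other. When tipped fully, this edge is 37 mm above the hinge line and 34 mm before or behind it.
- stand_d: fixed dark steel stand of one stock tag, foot 34 x 62 x 8 mm, two ears 50 mm high. Origin: centre of its underside, on the board's top; x points away from the robot to the bin it belongs to (bin centre 152 mm along x, same y), y along the hinge line and the row, z up. Hinge line 45 mm above the origin. Stands are alike, 90 mm apart; their order changes.
- tag_d (a joint): hinge of the tag on stand_d: 0 = tipped fully forward to the robot (0.75 rad from upright, bar face up), 0.75 = upright, 1.5 = tipped fully back to its bin (ring face to the robot); stops at 0 and 1.5. Light (30 g) and loose: pushed about 0.2 rad past upright, it falls the rest of the way by itself and stays there.
- tag_d_top (a point): middle of the free (top) edge of the tag on stand_d, a smooth polished aluminium plate 46 mm wide, 4 mm thick, reaching 50 mm from the hinge line, with a raised ring 29 mm across on one face and a raised bar 34 x 8 mm on the other. When tipped fully, this edge is 37 mm above the hinge line and 34 mm before or behind it.
- bin_full_1: open wooden bin 90 (x) x 68 (y) x 36 mm high, walls 4 mm, loose, full: three cuffs (round dark bracelets, on edge) stand in it, rising 80 mm above the bin's underside. Origin: centre of its underside, on the board.
- bin_full_2: open wooden bin 90 (x) x 68 (y) x 36 mm high, walls 4 mm, loose, full: three cuffs (round dark bracelets, on edge) stand in it, rising 80 mm above the bin's underside. Origin: centre of its underside, on the board.
- bin_part: open wooden bin 90 (x) x 68 (y) x 36 mm high, walls 4 mm, loose, not full: a single cuff stands in it at one side, rising 75 mm. Origin: centre of its underside, on the board.
- bin_empty: open wooden bin 90 (x) x 68 (y) x 36 mm high, walls 4 mm, loose, empty. Origin: centre of its underside, on the board.
- tin: small round grey tin, 58 mm across, 23 mm high, loose on the left end of the board; bystander. Origin: centre of its underside.
- hex_stand: six-sided wooden bracelet block 56 x 62 x 47 mm with a dark band, loose on the right end of the board; bystander. Origin: centre of its underside.
- pen: pen 145 mm long, 9 mm high, lying loose on the board along the row between the tags and the bins; bystander. Origin: centre of its underside.
- board: fixed plywood board 260 (x) x 460 (y) x 12 mm under stands, bins and bystanders. Origin: centre of its underside; stands 70 mm before it (-x), bins 82 mm behind.

How it is judged:
By the outcome, as a careful person would: the job done as asked, in the order asked, and still so for the second after the job is handed in, with the robot touching nothing.
It also fails if it takes over 56 s, if anything falls off the work surface, if the arm or the gripper's body presses on something with over 40 N, if the wrist force passes 120 N, or if a joint passes its speed limit or range.

## Robot

A 6-joint arm with a two-finger parallel gripper is mounted at the origin on a cart in front of the work surface, level with it; the furniture and walls round the work are solid. World frame = base frame: x ahead of the robot, y to its left, z up, the work surface at z = 0. Lengths are in m, angles in rad, forces in N, time in s.
With the tool pointing down it reaches from about 0.35 to 0.975 m from the base axis. Payload 4.9 kg.
Tool frame: the origin (TCP) lies on the front face of the gripper's body, between the roots of the fingers; the fingertips stand ctrl.tip_extent ahead of it and the grasp point (between the pads) lies 54 mm ahead of it (ctrl.tip_extent is the distance from the TCP to the fingertips, in m); z points along the fingers, y is the line along which they close (so a half turn about z gives the same grasp; the last joint's range is limited). The gripper opens to 85 mm and grips with 20 to 120 N. Pads are 22 mm wide; open, the fingers measure 114 mm over their backs; the gripper's body (76 mm by 85 mm) begins 54 mm behind the grasp point. The pads swing forward as they close: fully open they stand 13 mm farther back than shut.
Start: joints at [-1.335, 0.053, 1.613, -0, 1.476, -0.119], TCP at [0.217, -0.586, 0.304] pointing down, gripper open.
Joint ranges: [-3.01, 3.01], [-1.01, 2.22], [0.06, 2.58], [-1.02, 4.17], [0.09, 2.62], [-3.14, 3.14]. Speed limits (rad/s): [2.57, 2.57, 3.14, 3.14, 3.14, 3.14].

## Interface

Orientations are given as a rotation vector (axis times angle).
In Python, from station import ctrl gives the robot as it stands.
- The arm moves only by the tool apply_moves, never from a script. Its argument "rows" is one flat list of numbers, 6 for each row, row after row: the shift along the tool's x, y, z normalised to -1 to 1, where 1 is 0.6 m, then the turn, a rotation vector about the tool's x, y, z normalised to -1 to 1, where 1 is 90 degrees. A call has 1 to 20 rows; each row is the pose to reach, as a shift and turn from the pose commanded when the call began, along the tool's axes at that moment; what a row does not reach only later rows make up. A row lasts 1/10 s, in which the tool goes at most 50 mm and 8.59 degrees, less where a joint would pass 70% of its speed; a pose out of reach is approached as far as the arm can. A call with a number of a shift or a turn outside -1 to 1 is refused whole. A call with a gripper value outside its range is refused whole. "grip" is the opening, from 0 (shut) to 1 (fully open), set as the call begins (left out, the last holds). The fingers move at their own pace and stop on an object; "grip_force" is the grip in N (left out, the last holds). Time passes only in rows, so rows that repeat a pose let the fingers close. It gives the time, the measured TCP pose, the force, the opening and the grip force at its end, in the units of the state.
- ctrl.get_obs(): the state, without advancing time (a new reading comes with each control period).
- ctrl.get_image(name): name is "side" or "top" or "wrist"; returns (picture, depth): 384x512x3 uint8, blue, green, red; 384x512 float32, m along the optical axis (not along the pixel's ray), 0 where there is no reading.
- ctrl.camera_model(name): a dict with "mtx" (3x3 intrinsics, pixels), "R" (3x3) and "t" (3): a world point X has camera coordinates R X + t; the wrist camera has in their place "tool_from_camera" (4x4, takes a point from camera to tool coordinates, whose origin is the TCP and whose axes are the flange's). Camera axes: x right, y down, z forward; pixel columns grow to the right and rows downward; lengths in m; the calibration is good to about 2 mm. A picture is of the moment at which its call begins: read the wrist's pose just before it. camera_model takes no time and is no camera call.
- ctrl.finish_job(): hands the job in; it is judged then, once.
The state is a dict: "t": time; "q": joint angles; "dq": joint speeds; "effort": joint torques, N m; "tool_pos": TCP position; "tool_rot": TCP orientation; "contact_force": force on the tool from outside, world axes, zero at the start; "wrist_torque": the same for the moment, N m; "opening": finger opening in m; "grip_force": force on a finger pad.
Only numpy, scipy, OpenCV 4.12 (cv2) and the standard library are available. Lean on these libraries where they do the work, as an engineer would, in place of code of your own. Each camera call takes 0.05 s, during which the arm holds its last target. There are 200 camera calls.

## Working session

There is one attempt and no reset: what is moved stays moved. The work goes in short steps, Python scripts to look and compute and a tool call to move; the robot and the scene stay as the last step left them, time stands still between calls to the robot, and variables do not carry over. Pictures are saved under pics/ and viewed, at most 10 in all, crops included, and the job is handed in when it is done.

Besides the shell and the picture viewer there is one more tool, called after ">>>" by a JSON object that holds its "api" and its "payload", one argument or row to a line. apply_moves: Moves the arm, as the interface text tells. Its arguments: {"type":"object","properties":{"rows":{"type":"array","items":{"type":"number"}},"grip":{"type":"number"},"grip_force":{"type":"number"}},"required":["rows"]}

```bash
mkdir -p pics
python3 - <<'E'
from station import ctrl
import cv2,numpy as np
o=ctrl.get_obs();print(o,ctrl.tip_extent)
ims=[]
for n in("side","top"):
    i,d=ctrl.get_image(n);np.savez(n,i=i,d=d,**{k:v for k,v in ctrl.camera_model(n).items()})
    cv2.imwrite(f"pics/{n}.png",cv2.resize(i,(800,600)))
E
```

```text
{'t': 0.0, 'q': array([-1.33501045e+00,  5.33439364e-02,  1.61431835e+00, -1.80332055e-06,
        1.47601346e+00, -1.19006471e-01]), 'dq': array([ 0.0014509 , -0.0014478 ,  0.00058222,  0.00042955,  0.00056732,
       -0.00012121]), 'effort': array([ 2.50137109e-04, -3.93683088e+01, -3.70175314e+01, -1.63392447e-04,
        6.89040899e-03, -3.03041453e-06]), 'tool_pos': array([ 0.21700394, -0.5855986 ,  0.30265634]), 'tool_rot': array([-3.09024328e+00, -5.54021404e-01,  1.93635550e-04]), 'contact_force': array([ 0.14661974,  0.09470827, -0.33261622]), 'wrist_torque': array([-0.02308371, -0.01187355, -0.01890276]), 'grip_force': 0.0, 'opening': 0.08576330069627353} 0.0726
```

View pics/side.png

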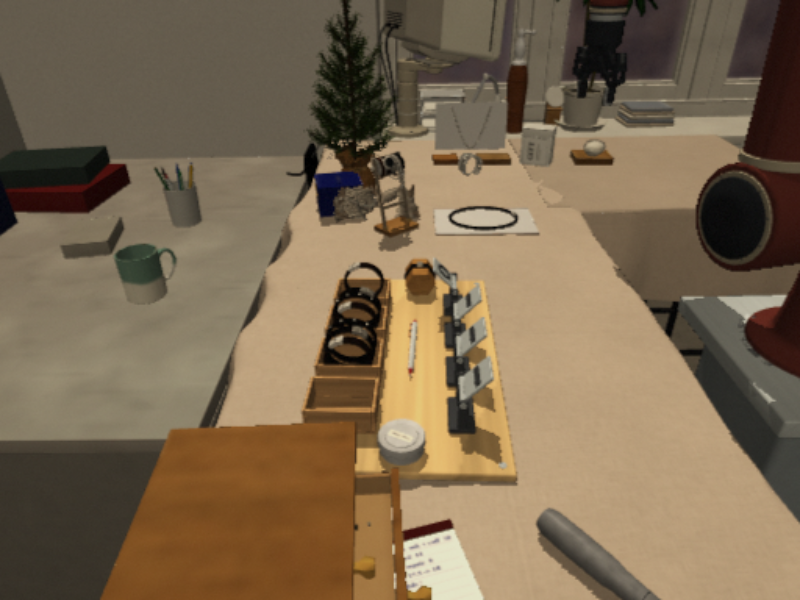

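View pics/top.png

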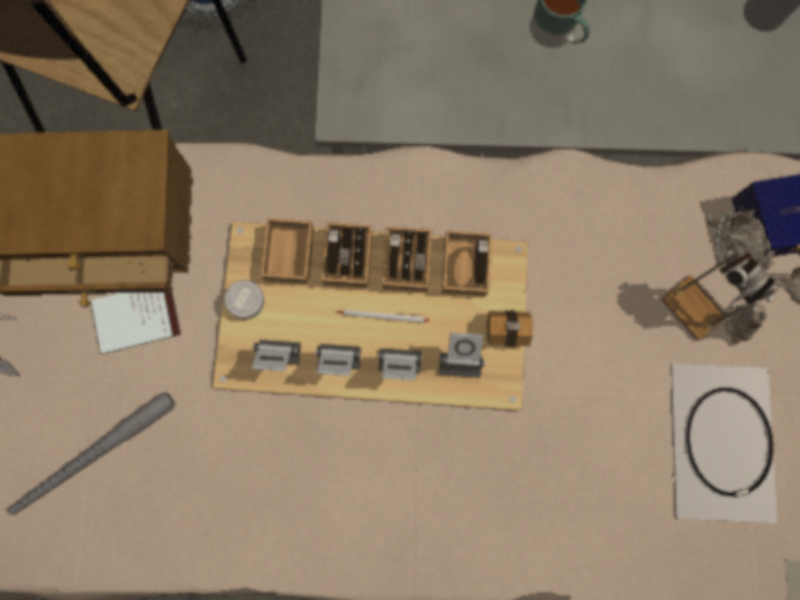

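The side and top pictures show the bins from left to right as empty, full, full and one cuff (top picture, columns 287, 347, 408, 467). Three tags are tipped forward with bars up, at (276,356), (338,360) and (401,364). The right tag is tipped back with the ring showing, at (465,348). So tags 2 and 3 must go back, tag 4 must come forward, and tag 1 is already right.

Run:
```python
import numpy as np
from scipy.spatial.transform import Rotation as Ro
z=np.load("top.npz");K,R,t,d=z['mtx'],z['R'],z['t'],z['d']
def w(u,v):
    u,v=u*.64,v*.64
    D=np.median(d[int(v)-1:int(v)+2,int(u)-1:int(u)+2]);return R.T@(np.linalg.inv(K)@[u,v,1]*D-t)
for n,p in dict(bar1=(276,356),bar2=(338,360),bar3=(401,364),ring4=(465,347),c1=(236,226),c2=(524,243),c3=(517,403),c4=(219,384),binE=(287,250),hexs=(510,320),pen=(382,316)).items(): print(n,w(*p).round(4))
# whole-cloud tag pixels
v,u=np.mgrid[0:384,0:512];P=np.stack([u,v,np.ones_like(u)],-1)@np.linalg.inv(K).T*d[...,None];P=(P-t)@R
for a,b in((250,305),(312,368),(375,430),(437,490)):
    m=P[int(328*.64):int(385*.64),int(a*.64):int(b*.64)].reshape(-1,3);m=m[m[:,2]>.066]
    print(len(m),m.min(0).round(3),m.max(0).round(3),m.mean(0).round(3),'top',m[m[:,2]>m[:,2].max()-.006].mean(0).round(4))
o=np.array([-3.0902,-.554,0]);print(Ro.from_rotvec(o).as_matrix().round(3))
```

```text
bar1 [0.5524 0.1515 0.0701]
bar2 [0.549  0.0637 0.0711]
bar3 [ 0.5459 -0.0251  0.0709]
ring4 [ 0.5714 -0.1143  0.0789]
c1 [0.7595 0.2345 0.0121]
c2 [ 0.7459 -0.2108  0.0091]
c3 [ 0.5002 -0.1984  0.0098]
c4 [0.5157 0.2427 0.0114]
binE [0.7223 0.153  0.016 ]
hexs [ 0.6167 -0.1819  0.0519]
pen [0.6232 0.0046 0.0195]
259 [ 0.424 -0.014  0.066] [0.561 0.181 1.106] [0.542 0.154 0.098] top [ 0.4239 -0.0142  1.1056]
256 [ 0.424 -0.014  0.066] [0.559 0.091 1.106] [0.539 0.066 0.098] top [ 0.4239 -0.0142  1.1056]
254 [ 0.424 -0.046  0.066] [0.555 0.    1.106] [ 0.534 -0.022  0.102] top [ 0.4239 -0.0142  1.1056]
317 [ 0.424 -0.137  0.066] [ 0.589 -0.014  1.106] [ 0.573 -0.113  0.091] top [ 0.4239 -0.0142  1.1056]
[[ 0.938  0.347 -0.   ]
 [ 0.347 -0.938  0.002]
 [ 0.    -0.002 -1.   ]]
```

>>> {"api": "apply_moves", "payload": {
  "rows": [0.753,-0.723,0.09,0,0,0.249,0.753,-0.723,0.09,0,0,0.249,0.753,-0.723,0.09,0,0,0.249,0.753,-0.723,0.09,0,0,0.249,0.753,-0.723,0.09,0,0,0.249,0.753,-0.723,0.09,0,0,0.249,0.753,-0.723,0.09,0,0,0.249,0.753,-0.723,0.09,0,0,0.249,0.753,-0.723,0.09,0,0,0.249,0.753,-0.723,0.09,0,0,0.249,0.753,-0.723,0.09,0,0,0.249,0.753,-0.723,0.09,0,0,0.249,0.753,-0.723,0.09,0,0,0.249,0.753,-0.723,0.09,0,0,0.249,0.753,-0.723,0.09,0,0,0.249,0.753,-0.723,0.09,0,0,0.249,0.753,-0.723,0.09,0,0,0.249,0.753,-0.723,0.09,0,0,0.249,0.753,-0.723,0.09,0,0,0.249,0.753,-0.723,0.09,0,0,0.249],
  "grip": 0
}}

```text
t: 2.1
tool_pos: [0.49, -0.0227, 0.25]
tool_rot: [3.141, -0.058, 0.0]
contact_force: [-0.2, 0.2, -0.5]
opening: -0.0002
grip_force: 0.0
```

Run:
```python
from station import ctrl
import cv2,numpy as np
from scipy.spatial.transform import Rotation as Ro
o=ctrl.get_obs();print(o['t'],o['tool_pos'],Ro.from_rotvec(o['tool_rot']).as_matrix().round(3),o['opening'],ctrl.tip_extent)
i,d=ctrl.get_image("wrist");T=ctrl.camera_model("wrist");np.savez("wrist",i=i,d=d,p=o['tool_pos'],r=o['tool_rot'],T=T['tool_from_camera'],K=T['mtx'])
cv2.imwrite("pics/w1.png",cv2.resize(i,(800,600)))
```

```text
2.1 [ 0.49000705 -0.02274499  0.24999427] [[ 0.999 -0.037  0.   ]
 [-0.037 -0.999 -0.   ]
 [ 0.     0.    -1.   ]] -0.0002419394718304679 0.0726
```

View pics/w1.png

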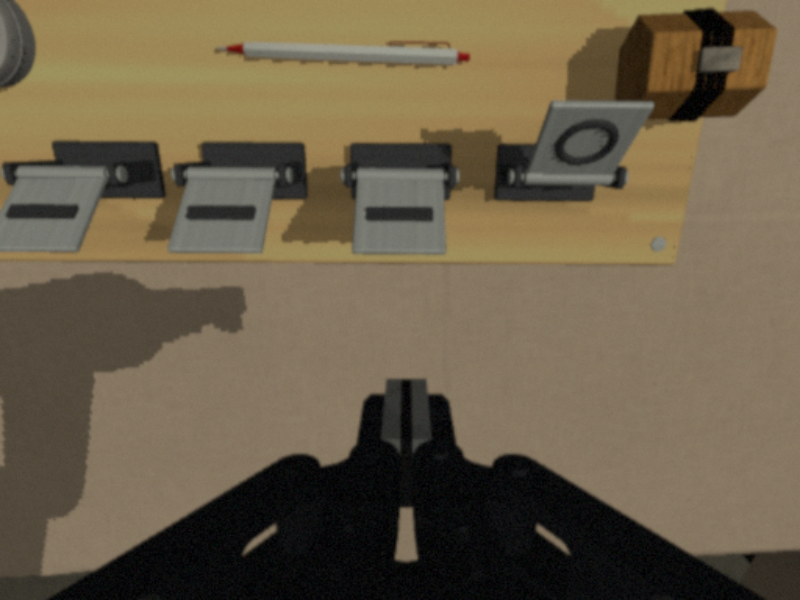

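Run:
```python
import numpy as np
from scipy.spatial.transform import Rotation as Ro
z=np.load("wrist.npz");K,T,d=z['K'],z['T'],z['d'];R=Ro.from_rotvec(z['r']).as_matrix()
for n,(u,v) in dict(tip=(420,388),tipL=(392,388),tip2=(420,400),hinge3=(403,178),bar3=(400,214),top3=(399,247),hinge2=(230,176),bar2=(222,213),top2=(217,246),hinge4=(565,180),top4=(602,106),ring4=(587,145),ear3r=(455,172),hex=(690,80)).items():
    u,v=u*.64,v*.64;D=np.median(d[int(v)-1:int(v)+2,int(u)-1:int(u)+2])
    c=np.linalg.inv(K)@[u,v,1]*D;p=T[:3,:3]@c+T[:3,3];print(n,p.round(4),(R@p+z['p']).round(4))
```

```text
tip [0.0109 0.0038 0.0622] [ 0.5007 -0.027   0.1878]
tipL [ 0.0105 -0.005   0.0628] [ 0.5007 -0.0181  0.1872]
tip2 [0.0108 0.0036 0.055 ] [ 0.5006 -0.0267  0.195 ]
hinge3 [ 0.0664 -0.0021  0.1892] [ 0.5564 -0.0231  0.0608]
bar3 [ 0.0502 -0.0036  0.1695] [ 0.5403 -0.0211  0.0805]
top3 [ 0.0359 -0.004   0.1572] [ 0.5261 -0.0201  0.0928]
hinge2 [ 0.0675 -0.0937  0.1889] [0.561  0.0683 0.0612]
bar2 [ 0.0508 -0.0927  0.1691] [0.5443 0.068  0.0809]
top2 [ 0.0366 -0.0924  0.1567] [0.5301 0.0682 0.0933]
hinge4 [0.0652 0.0842 0.1901] [ 0.552  -0.1093  0.0599]
top4 [0.0992 0.0861 0.1562] [ 0.5859 -0.1124  0.0938]
ring4 [0.0829 0.0875 0.1729] [ 0.5696 -0.1133  0.0771]
ear3r [0.0694 0.0254 0.1893] [ 0.5584 -0.0507  0.0607]
hex [0.1144 0.1454 0.1974] [ 0.5989 -0.1723  0.0526]
```

Tip and tags agree with the sizes given. The finger is centred before tag 3, so I push it now.

>>> {"api": "apply_moves", "payload": {
  "rows": [0,-0.005,0.08,0,0,0,0,-0.005,0.15,0,0,0,0,-0.005,0.171,0,0,0,0,-0.005,0.171,0,0,0,0.03,-0.005,0.171,0,0,0,0.05,-0.005,0.171,0,0,0,0.058,-0.005,0.171,0,0,0,0.066,-0.005,0.171,0,0,0,0.074,-0.005,0.171,0,0,0,0.082,-0.005,0.171,0,0,0,0.09,-0.005,0.171,0,0,0,0.097,-0.005,0.171,0,0,0,0.102,-0.005,0.171,0,0,0,0.102,-0.005,0.171,0,0,0,0.08,-0.005,0.171,0,0,0,0.04,-0.005,0.171,0,0,0,0,-0.005,0.171,0,0,0,0,-0.005,0.171,0,0,0]
}}

```text
t: 3.95
tool_pos: [0.4876, -0.0189, 0.1462]
tool_rot: [-3.141, 0.057, 0.004]
contact_force: [0.9, 0.0, 0.3]
opening: 0.0
grip_force: 0.0
```

Run:
```python
from station import ctrl
import cv2,numpy as np
o=ctrl.get_obs();print(o['t'],o['tool_pos'],o['contact_force'])
i,d=ctrl.get_image("wrist")
cv2.imwrite("pics/w2.png",i)
```

```text
3.95 [ 0.48763647 -0.0189025   0.14618584] [0.91805279 0.01528462 0.26588722]
```

View pics/w2.png

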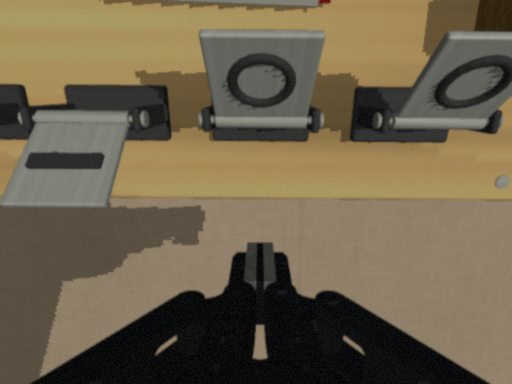

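Tag 3 is back: the ring shows at (262,80). The same push follows on tag 2, 90 mm to the left.

>>> {"api": "apply_moves", "payload": {
  "rows": [0,-0.08,0,0,0,0,0,-0.15,0,0,0,0,0,-0.15,0,0,0,0,0,-0.15,0,0,0,0,0.03,-0.15,0,0,0,0,0.05,-0.15,0,0,0,0,0.058,-0.15,0,0,0,0,0.066,-0.15,0,0,0,0,0.074,-0.15,0,0,0,0,0.082,-0.15,0,0,0,0,0.09,-0.15,0,0,0,0,0.097,-0.15,0,0,0,0,0.103,-0.15,0,0,0,0,0.103,-0.15,0,0,0,0,0.08,-0.15,0,0,0,0,0.04,-0.15,0,0,0,0,0,-0.15,0,0,0,0,0,-0.15,0,0,0,0,0,-0.15,-0.08,0,0,0,0,-0.15,-0.15,0,0,0]
}}

```text
t: 6.0
tool_pos: [0.493, 0.0706, 0.2376]
tool_rot: [3.141, -0.057, -0.003]
contact_force: [1.0, -0.2, 0.7]
opening: 0.0001
grip_force: 0.0
```

>>> {"api": "apply_moves", "payload": {
  "rows": [0.08,0.08,0,0,0,0,0.16,0.16,0,0,0,0,0.213,0.24,0,0,0,0,0.213,0.3,0,0,0,0,0.213,0.3,0,0,0,0,0.213,0.3,0,0,0,0,0.213,0.3,0,0,0,0]
}}

```text
t: 6.7
tool_pos: [0.6149, -0.1142, 0.237]
tool_rot: [-3.14, 0.059, 0.0]
contact_force: [0.5, -0.8, 0.3]
opening: -0.0002
grip_force: 0.0
```

Run:
```python
from station import ctrl
import cv2,numpy as np
o=ctrl.get_obs();print(o['t'],o['tool_pos'],o['contact_force'])
i,d=ctrl.get_image("wrist");j,_=ctrl.get_image("top")
cv2.imwrite("pics/w3.png",np.hstack([cv2.resize(i,(400,300)),cv2.resize(j[120:285,130:350],(400,300))]))
```

```text
6.7 [ 0.61489544 -0.11423081  0.2370488 ] [ 0.46812406 -0.8490884   0.32011443]
```

View pics/w3.png

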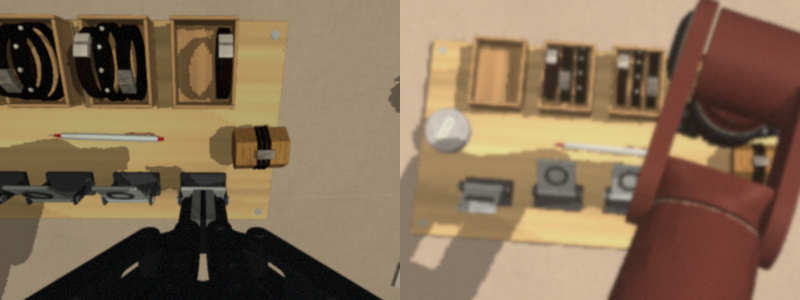

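Tags 2 and 3 show rings, tag 1 shows its bar, and the right bin holds one cuff. The finger is above and behind tag 4, so I lower it and push tag 4 forward.

>>> {"api": "apply_moves", "payload": {
  "rows": [0,0,0.07,0,0,0,0,0,0.13,0,0,0,0,0,0.15,0,0,0,0,0,0.15,0,0,0,-0.02,0,0.15,0,0,0,-0.035,0,0.15,0,0,0,-0.045,0,0.15,0,0,0,-0.053,0,0.15,0,0,0,-0.061,0,0.15,0,0,0,-0.069,0,0.15,0,0,0,-0.077,0,0.15,0,0,0,-0.085,0,0.15,0,0,0,-0.094,0,0.15,0,0,0,-0.094,0,0.15,0,0,0,-0.06,0,0.15,0,0,0,-0.02,0,0.15,0,0,0,0,0,0.15,0,0,0,0,0,0.07,0,0,0,0,0,0,0,0,0,0,0,-0.05,0,0,0]
}}

```text
t: 8.8
tool_pos: [0.6154, -0.1141, 0.2704]
tool_rot: [3.14, -0.057, 0.004]
contact_force: [0.4, -0.8, 0.6]
opening: 0.0
grip_force: 0.0
```

>>> {"api": "apply_moves", "payload": {
  "rows": [-0.08,0,0,0,0,0,-0.16,0,0,0,0,0,-0.2,0.08,0,0,0,0,-0.2,0.16,0,0,0,0,-0.2,0.24,0,0,0,0,-0.2,0.32,0,0,0,0,-0.2,0.4,0,0,0,0,-0.2,0.48,0,0,0,0,-0.2,0.5,0,0,0,0,-0.2,0.5,0,0,0,0,-0.2,0.5,0,0,0,0]
}}

```text
t: 9.9
tool_pos: [0.4839, -0.4084, 0.2669]
tool_rot: [-3.14, 0.056, 0.001]
contact_force: [-0.3, -0.1, -0.1]
opening: 0.0001
grip_force: 0.0
```

Run:
```python
from station import ctrl
import cv2,numpy as np
o=ctrl.get_obs();print(o['t'],o['tool_pos'],o['contact_force'])
j,_=ctrl.get_image("top");i,_=ctrl.get_image("side")
cv2.imwrite("pics/t4.png",np.hstack([cv2.resize(j[120:285,130:350],(400,300)),cv2.resize(i[150:315,180:400],(400,300))]))
```

```text
9.9 [ 0.48385402 -0.40840758  0.2669025 ] [-0.26777942 -0.10544861 -0.12426171]
```

View pics/t4.png

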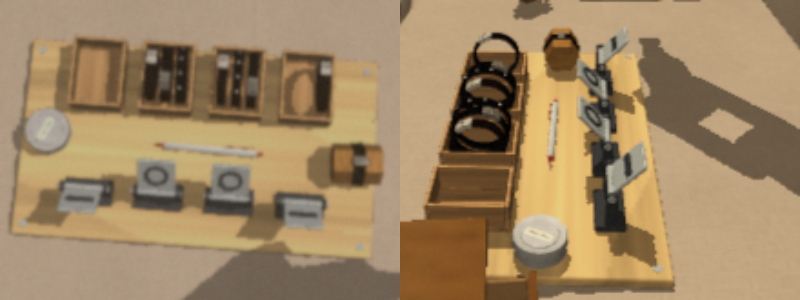

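The two middle tags, at (157,177) and (231,182), show rings. The outer tags, at (83,195) and (301,212), show bars. Nothing else has moved.

```bash
python3 -c "
from station import ctrl
print(ctrl.finish_job())"
```

```text
the job is handed in; nothing more can be done
None
```

The job is handed in: the tags of the two full bins are tipped back (ring face to you), the tags of the empty and one-cuff bins are forward (bar face up), and the last pictures show nothing else out of place.

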